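# Clip the green sample plate onto the inspection stage

## Task

Clip the sample plate with the green discs onto the light stage: hold it by its rib just above the deck, use its edge to push the sprung curved arm back, and lower it flat behind the low fixed edge, about centred along that edge. Let go so that the arm springs onto the plate and holds it against the fixed edge. Leave the plate with the orange discs where it lies.

Things in the scene. Friction and masses are not known exactly. Their poses are not given: they have to be found in the camera images.
- inspection_stage: Fixed grey light stage, 160 (x) x 170 mm. Origin: centre of underside; deck top at z = 14 mm. +x points from the fixed edge to the sprung arm. Fixed edge: dark steel rail along y, 120 long, 8 mm high above the deck, from x = -48 to its inner face x = -40 mm. A seated plate has its origin at x = -10, y = 0, z = 14 mm, x axes parallel (either way round); its arm-side edge is at x = 20 mm.
- clip_arm (a joint): Curved steel arm, 3 to 24 mm above the stage's deck, round black nose near y = 0. Hinge at stage x = 64, y = 66 mm; rad, grows as the nose is pushed to +x. Nose face at stage x = 6 mm at 0 (rest), 20 mm at 0.22 (on a seated plate), 30 mm at 0.36, stop 48 mm at 0.60. Springs back by itself with 3 N (rest) to 6 N. A plate carried 13 mm above the deck clears the rail and meets the nose.
- plate_green: White plastic sample plate with eight green discs on top, 0.2 kg, 60 (x) x 96 (y) x 12 mm, the same after a half turn. Origin: centre of its underside. On top an upright grip rib, 46 mm long in x, 12 mm thick in y, from z = 12 to z = 46 mm, over the centre. Grip the rib across its 12 mm, from above.
- plate_orange: The same white plate with orange discs, a bystander to be left alone. Origin and axes as for the green one.

How it is judged:
On the way:
1. the green plate, held clear of the deck over the stage, has pushed the sprung arm back (value of joint clip_arm above 0.2 rad and z of plate_green in the frame of inspection_stage above 0.017 m and horizontal distance between plate_green and inspection_stage below 0.05 m), for 0.1 s.
At the end, for the whole second after the job is handed in: The green plate lies flat on the deck (underside within 3 mm of it, tilt under 0.1 rad), against the fixed edge within 5 mm and 0.17 rad, within 20 mm of the middle of the edge, at rest, with the sprung arm resting on it (joint 0.14 to 0.30 rad) (x of plate_green in the frame of inspection_stage between -0.015 and -0.005 m and y of plate_green in the frame of inspection_stage between -0.02 and 0.02 m and z of plate_green in the frame of inspection_stage between 0.011 and 0.017 m and angle between plate_green's own z axis and vertical below 0.1 rad and angle between the x axis of plate_green and the x axis of inspection_stage, either way round below 0.17 rad and value of joint clip_arm between 0.14 and 0.3 rad and linear speed of plate_green below 0.02 m/s); the robot touches nothing.
It fails at once if the orange plate is moved more than 30 mm (distance of plate_orange from where it was at the start of the episode above 0.03 m).
It also fails if it takes over 40 s, if anything falls off the work surface, if the arm or the gripper's body presses on something with over 40 N, if the wrist force passes 120 N, or if a joint passes its speed limit or range.

## Robot

A 6-joint arm with a two-finger parallel gripper is mounted at the origin on a cart in front of the work surface, level with it; the furniture and walls round the work are solid. World frame = base frame: x ahead of the robot, y to its left, z up, the work surface at z = 0. Lengths are in m, angles in rad, forces in N, time in s.
With the tool pointing down it reaches from about 0.3 to 0.95 m from the base axis. Payload 3.1 kg.
Tool frame: the origin (TCP) lies midway between the tips of the shut fingers; the grasp point (between the pads) lies 19 mm behind it; z points along the fingers, y is the direction in which the jaws open and shut (so a half turn about z gives the same grasp; the last joint's range is limited). The gripper opens to 85 mm and grips with 20 to 120 N. Pads are 22 mm wide; open, the fingers measure 114 mm over their backs; the gripper's body (76 mm by 85 mm) begins 54 mm behind the grasp point. The pads swing forward as they close: fully open they stand 13 mm farther back than shut.
Start: joints at [1.187, 0.308, 1.634, -0, 1.2, -0.07], TCP at [0.193, 0.594, 0.231] pointing down, gripper open.
Joint ranges: [-3.06, 3.06], [-0.79, 1.96], [0.05, 2.63], [-1.19, 4.34], [0.05, 2.64], [-2.94, 2.94]. Speed limits (rad/s): [2.79, 2.79, 3.14, 3.14, 3.14, 3.14].

## Interface

Orientations are given as [roll, pitch, yaw] about the fixed x, y, z axes, in that order (R = Rz(yaw) Ry(pitch) Rx(roll)).
In Python, from rig import manip gives the robot as it stands.
- The arm moves only by the tool carry_out, never from a script. Its argument "commands" is a list of rows, each a list of 3 entries, a list of its own where there are three numbers: the shift along the world's x, y, z in cm, then the turn about the world's z in degrees, then the closure, from -1 (fully open) to 1 (shut). In form: [[[x, y, z], spin, hand], ...]. A call has 1 to 8 rows; each row is the pose to reach, as a shift and turn from the pose measured when the call began; what a row does not reach only later rows make up. A row lasts 1/12 s, in which the tool goes at most 41.7 mm and 7.16 degrees, less where a joint would pass 70% of its speed; a pose out of reach is approached as far as the arm can. A call with a gripper value outside its range is refused whole. The fingers move at their own pace and stop on an object; "squeeze" is the grip in N (left out, the last holds). Time passes only in rows, so rows that repeat a pose let the fingers close. It gives the time, the measured TCP pose, the force and the opening at its end, in the units of the state.
- manip.sense(): the state, without advancing time (a new reading comes with each control period).
- manip.camera(name): name is "scene" or "top" or "wrist"; returns the picture (420x560x3 uint8, red, green, blue); there is no depth.
- manip.camera_params(name): a dict with "fx", "fy", "cx", "cy" (pixels), "eye" and "rotation" of the camera in the world. Camera axes: x right, y down, z forward; pixel columns grow to the right and rows downward; lengths in m; the calibration is good to about 2 mm. A picture is of the moment at which its call begins: read the wrist's pose just before it. camera_params takes no time and is no camera call; for the wrist camera it gives the pose at the moment of the call.
- manip.close_job(): hands the job in, once; it reports no verdict.
The state is a dict: "time_s": time; "q": joint angles; "qd": joint speeds; "effort": joint torques, N m; "position": TCP position; "ee_rot": TCP orientation; "ft_force": force on the tool from outside, world axes, zero at the start; "torque": the same for the moment, N m; "grip_width": finger opening in m.
Only numpy, scipy, OpenCV 4.12 (cv2) and the standard library are available. Lean on these libraries where they do the work, as an engineer would, in place of code of your own. Each camera call takes 0.05 s, during which the arm holds its last target.

## Working session

There is one attempt and no reset: what is moved stays moved. The work goes in short steps, Python scripts to look and compute and a tool call to move; the robot and the scene stay as the last step left them, time stands still between calls to the robot, and variables do not carry over. Pictures are saved under pics/ and viewed, and the job is handed in when it is done.

Besides the shell and the picture viewer there is one more tool, called after "Emit:" as a command line: name --argument value ..., lists and objects as JSON in quotes. carry_out: Moves the arm, as the interface text tells. Its arguments: {"type":"object","properties":{"commands":{"type":"array"},"squeeze":{"type":"number"}},"required":["commands"]}

```bash
mkdir -p pics; python3 - <<'E'
from rig import manip
import cv2
s=manip.sense();print(s)
for n in("top","scene"):
    cv2.imwrite(f"pics/{n}0.png",manip.camera(n)[:,:,::-1]);print(n,manip.camera_params(n))
E
```

```text
{'time_s': 0.0, 'q': array([ 1.18731912e+00,  3.09027107e-01,  1.63522818e+00,  1.97069660e-05,
        1.19971484e+00, -6.97010042e-02]), 'qd': array([ 0.00036798,  0.00024487, -0.0022249 ,  0.00083444, -0.00040129,
        0.0005977 ]), 'effort': array([ 9.04999324e-04, -4.15260530e+01, -2.76665407e+01,  7.74003342e-05,
        1.03600236e-02, -6.63122224e-08]), 'position': array([0.19261024, 0.59368755, 0.23001351]), 'ee_rot': array([-3.13922223e+00, -1.83882054e-04,  2.82780906e+00]), 'ft_force': array([-0.35856402,  0.52542774, -0.20706808]), 'torque': array([-0.00587332, -0.01809975, -0.03635193]), 'grip_width': 0.08557500007043715}
top {'fx': 525.303411116846, 'fy': 525.303411116846, 'cx': 277.1381682734518, 'cy': 211.94596098308457, 'eye': array([0.25481339, 0.05263955, 1.21333654]), 'rotation': array([-2.94019201, -0.00525634, -1.55129117])}
scene {'fx': 398.2250616628636, 'fy': 398.2250616628636, 'cx': 275.43106364728203, 'cy': 215.7399225166926, 'eye': array([ 0.12043292, -0.49451797,  0.55836368]), 'rotation': array([-2.21029414,  0.00664056, -0.58060663])}
```

View pics/top0.png

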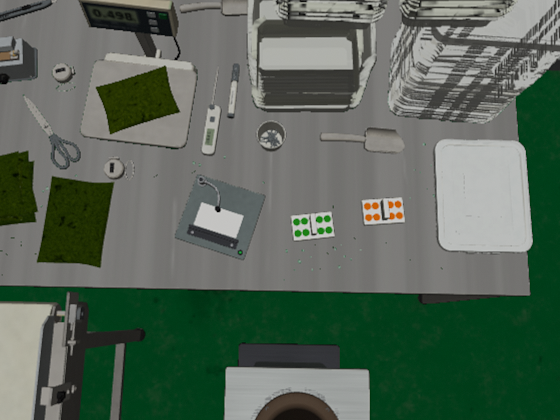

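View pics/scene0.png

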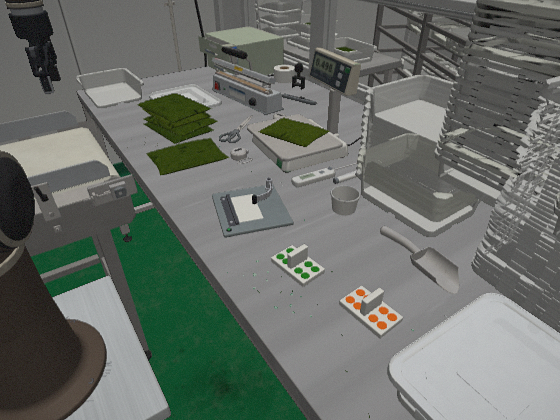

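The top view shows the stage near (220,218), the green plate near (313,226) and the orange plate near (383,211). I'll zoom in to get corners.

```bash
python3 - <<'E'
import cv2
i=cv2.imread("pics/top0.png")
cv2.imwrite("pics/z1.png",cv2.resize(i[165:270,165:275],None,fx=5.5,fy=5.5,interpolation=cv2.INTER_CUBIC))
cv2.imwrite("pics/z2.png",cv2.resize(i[190:250,280:410],None,fx=6,fy=6,interpolation=cv2.INTER_CUBIC))
E
```

```text
(no output)
```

View pics/z1.png

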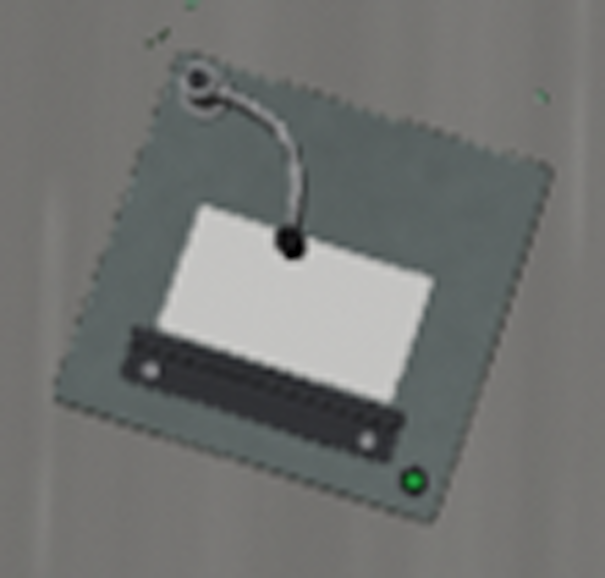

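View pics/z2.png

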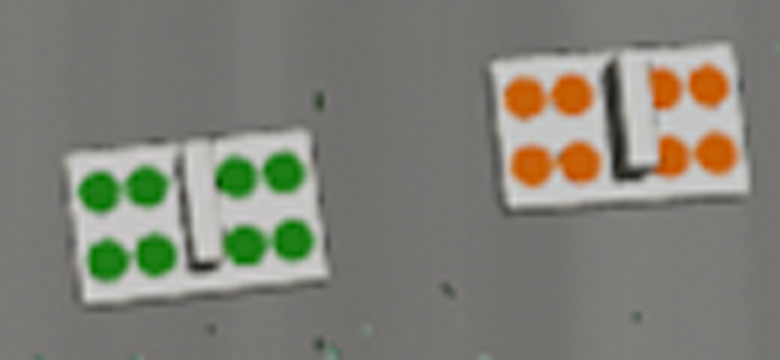

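```bash
cat > h.py <<'E'
import numpy as np
from rig import manip
from scipy.spatial.transform import Rotation as R
def plane(cp,uv,z):
    uv=np.atleast_2d(uv).astype(float)
    d=np.c_[(uv[:,0]-cp['cx'])/cp['fx'],(uv[:,1]-cp['cy'])/cp['fy'],np.ones(len(uv))]
    w=R.from_euler('xyz',cp['rotation']).apply(d)
    return (cp['eye']+w*((z-cp['eye'][2])/w[:,2])[:,None])[:,:2]
def fit(m,w):
    m=np.array(m,float);mc=m.mean(0);wc=w.mean(0)
    H=(m-mc).T@(w-wc);a=np.arctan2(H[0,1]-H[1,0],H[0,0]+H[1,1])
    c,s=np.cos(a),np.sin(a);Q=np.array([[c,-s],[s,c]])
    t=wc-Q@mc;return t,np.degrees(a),np.round((w-(m@Q.T+t))*1000,1)
def unz(p,f,ox,oy): return (np.array(p,float)+.5)/f-.5+[ox,oy]
E
python3 - <<'E'
from h import *
cp=manip.camera_params("top")
st=plane(cp,unz([(180,52),(552,168),(435,522),(55,400)],5.5,165,165),.014)
print(fit([(.08,.085),(.08,-.085),(-.08,-.085),(-.08,.085)],st))
# rail top corners z=22
rl=plane(cp,unz([(137,326),(405,410),(388,462),(122,380)],5.5,165,165),.022)
print(fit([(-.04,.06),(-.04,-.06),(-.048,-.06),(-.048,.06)],rl))
m=[(.03,.048),(.03,-.048),(-.03,-.048),(-.03,.048)]
print(fit(m,plane(cp,unz([(66,154),(308,130),(328,278),(84,304)],6,280,190),.012)))
print(fit(m,plane(cp,unz([(490,62),(732,44),(748,192),(508,210)],6,280,190),.012)))
E
```

```text
(array([0.48727158, 0.18342236]), np.float64(-16.520407944854504), array([[-0.9, -0.7],
       [-0.4,  1.3],
       [ 0.8,  0.8],
       [ 0.5, -1.4]]))
(array([0.48041264, 0.18621658]), np.float64(-16.14647164628007), array([[ 7.3, -2.7],
       [ 7.5, -0.8],
       [-6.8,  3.3],
       [-8. ,  0.1]]))
(array([ 0.46947742, -0.0312816 ]), np.float64(7.233892456188856), array([[-0.2, -0.5],
       [-0.9,  0.7],
       [ 0.5,  0.6],
       [ 0.6, -0.7]]))
(array([ 0.50825024, -0.19589972]), np.float64(5.447159768951942), array([[-0.5, -0.4],
       [-0.4,  0.2],
       [ 0.4,  1.3],
       [ 0.5, -1. ]]))
```

Both fits agree to about 1 mm. I'm moving above the green plate and turning the jaws to line up with its rib.

Emit:
carry_out --commands '[[[3,-5,0],4,-1],[[6,-10,0],8,-1],[[8,-14,0],12,-1],[[10,-19,0],16,-1],[[12,-23,0],20,-1],[[14,-28,0],24,-1],[[16,-32,0],25.2,-1],[[17,-36,0],25.2,-1]]'

```text
time_s: 0.77
position: [0.3397, 0.2937, 0.2299]
ee_rot: [-3.139, 0.0, -3.014]
ft_force: [0.4, -0.6, -0.7]
grip_width: 0.0855
```

```bash
python3 - <<'E'
from h import *
s=manip.sense();print(s['time_s'],s['position'],s['ee_rot'],s['q'])
E
```

```text
0.7667 [0.33965759 0.29367835 0.22988979] [-3.13926956e+00  6.09627278e-05 -3.01421173e+00] [ 0.61737142 -0.03771563  2.02993689 -0.00227667  1.15041187 -1.07987554]
```

Emit:
carry_out --commands '[[[1.5,-4,0],0,-1],[[3,-8,0],0,-1],[[5,-12,0],0,-1],[[7,-16,0],0,-1],[[9,-20,0],0,-1],[[11,-24,0],0,-1],[[12,-28,0],0,-1],[[12.5,-31,0],0,-1]]'

```text
time_s: 1.43
position: [0.4645, -0.0143, 0.2298]
ee_rot: [-3.139, 0.001, -3.014]
ft_force: [0.2, 0.2, 0.2]
grip_width: 0.0859
```

Emit:
carry_out --commands '[[[0.5,-1,0],0,-1],[[0.5,-1.5,0],0,-1],[[0.5,-1.5,0],0,-1]]'

```text
time_s: 1.68
position: [0.4691, -0.0297, 0.2294]
ee_rot: [-3.14, -0.0, -3.017]
ft_force: [-0.6, 0.3, 0.1]
grip_width: 0.0854
```

```bash
python3 - <<'E'
from h import *
import cv2
s=manip.sense();print(s['time_s'],s['position'],s['ee_rot'],s['q'])
print(manip.camera_params("wrist"))
cv2.imwrite("pics/w1.png",manip.camera("wrist")[:,:,::-1])
E
```

```text
1.6833 [ 0.46905559 -0.02974917  0.22936877] [-3.14031536e+00 -4.96178944e-04 -3.01657188e+00] [-1.55099693e-01  6.33835952e-03  1.98771726e+00 -1.49668859e-03
  1.14766115e+00 -1.85030245e+00]
{'fx': 356.00262129227787, 'fy': 356.00262129227787, 'cx': 281.2477429577952, 'cy': 216.07681546150354, 'eye': array([ 0.38696749, -0.04149732,  0.37147202]), 'rotation': array([2.81418616e+00, 2.78695970e-03, 1.69663646e+00])}
```

View pics/w1.png

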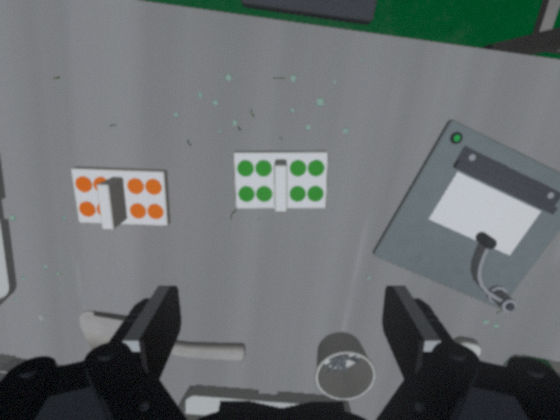

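```bash
python3 - <<'E'
import cv2
i=cv2.imread("pics/w1.png")
cv2.imwrite("pics/z3.png",cv2.resize(i[140:220,220:340],None,fx=6,fy=6,interpolation=cv2.INTER_CUBIC))
cv2.imwrite("pics/z4.png",cv2.resize(i[110:320,360:560],None,fx=2.8,fy=2.8,interpolation=cv2.INTER_CUBIC))
E
```

```text
(no output)
```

View pics/z3.png

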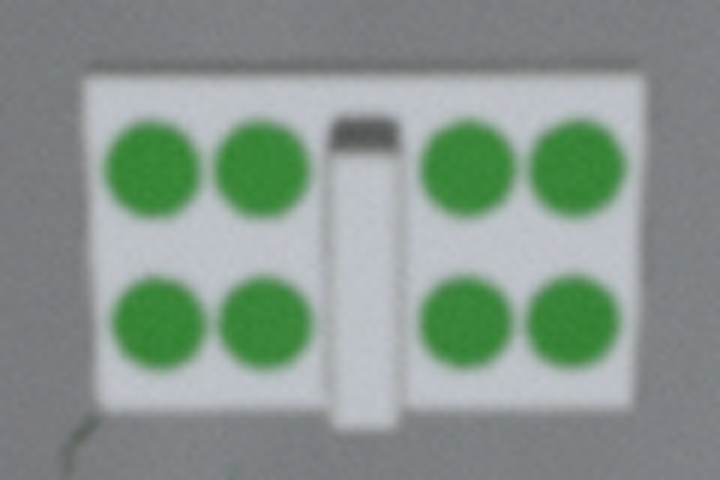

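View pics/z4.png

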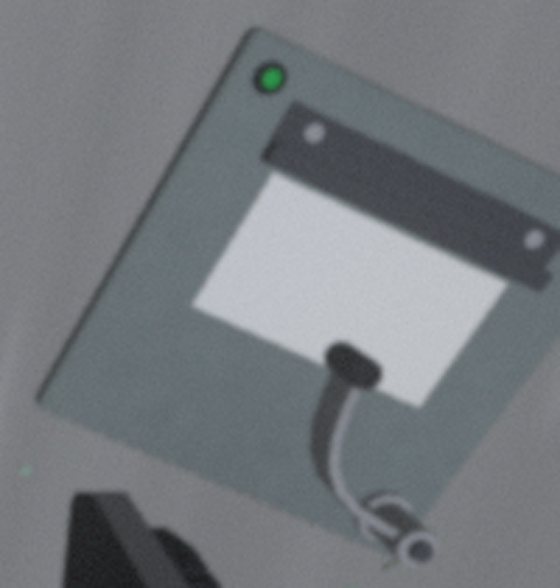

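```bash
python3 - <<'E'
from h import *
cp=manip.camera_params("wrist")
m=[(-.03,-.048),(-.03,.048),(.03,.048),(.03,-.048)]
print(fit(m,plane(cp,unz([(82,76),(645,74),(634,408),(98,410)],6,220,140),.012)))
a=fit([(-.023,.006),(-.023,-.006),(.023,-.006),(.023,.006)],plane(cp,unz([(400,152),(331,152),(331,430),(398,430)],6,220,140),.046));print(a)
print(fit([(-.08,-.085),(.08,-.085)],plane(cp,unz([(253,28),(38,401)],2.8,360,110),.014)))
# rail inner face bottom corners in stage frame
st=np.array([.4873,.1834]);t=np.radians(-16.5);Q=np.array([[np.cos(t),-np.sin(t)],[np.sin(t),np.cos(t)]])
w=plane(cp,unz([(262,158),(545,292)],2.8,360,110),.014);print((w-st)@Q*1000)
w=plane(cp,unz([(272,170),(510,284),(417,408),(190,304)],2.8,360,110),.014);print((w-st)@Q*1000)
E
```

```text
(array([ 0.46970689, -0.03172091]), np.float64(7.577321529869403), array([[ 0.5,  0.9],
       [ 0.9, -0.8],
       [-0.6, -0.8],
       [-0.8,  0.7]]))
(array([ 0.46943138, -0.03154217]), np.float64(7.069359840389145), array([[ 0.6, -0.6],
       [ 0.5,  0.8],
       [-0.6,  0.6],
       [-0.5, -0.7]]))
(array([0.48677767, 0.18320644]), np.float64(-16.599552744385758), array([[ 2.5, -0.7],
       [-2.5,  0.7]]))
[[-40.54029339 -57.5888231 ]
 [-40.18027225  67.74961537]]
[[-38.26565396 -51.88539682]
 [-37.45464677  53.73375559]
 [ 19.26674815  52.03619751]
 [ 18.02425786 -52.09960236]]
```

Green plate at (0.4696, -0.0316) at 7.2°, stage at (0.487, 0.183) at -16.55°. I'll descend to grip the rib.

Emit:
carry_out --commands '[[[0,-0.2,-4],0,-1],[[0,-0.2,-8],0,-1],[[0,-0.2,-12],0,-1],[[0,-0.2,-15],0,-1],[[0,-0.2,-17],0,-1],[[0,-0.2,-19],0,-1],[[0,-0.2,-20.5],0,-1],[[0,-0.2,-20.5],0,-1]]' --squeeze 50

```text
time_s: 2.4
position: [0.4649, -0.028, 0.0214]
ee_rot: [3.14, -0.008, -3.012]
ft_force: [-0.2, -0.8, -0.2]
grip_width: 0.0855
```

Emit:
carry_out --commands '[[[0,0,-0.6],0,-1],[[0,0,-0.6],0,-1]]'

```text
time_s: 2.57
position: [0.4638, -0.0264, 0.0148]
ee_rot: [3.139, -0.01, -3.01]
ft_force: [-0.4, 0.6, -0.4]
grip_width: 0.0854
```

Emit:
carry_out --commands '[[[0.6,-0.5,0.2],0,-1],[[0.6,-0.5,0.2],0,-1],[[0.6,-0.5,0.2],0,-1]]'

```text
time_s: 2.82
position: [0.4717, -0.0317, 0.0182]
ee_rot: [3.14, -0.007, -3.01]
ft_force: [0.4, -0.1, 0.2]
grip_width: 0.0853
```

```bash
python3 - <<'E'
from h import *
import cv2
s=manip.sense();print(s['time_s'],s['position'],s['ee_rot'],s['ft_force'],s['q'],s['qd'])
cv2.imwrite("pics/w2.png",manip.camera("wrist")[:,:,::-1])
E
```

```text
2.8167 [ 0.47168294 -0.03170227  0.01818892] [ 3.13977888 -0.00672876 -3.01042583] [ 0.36929285 -0.06625088  0.17060157] [-1.59128974e-01  3.55833038e-01  2.09993891e+00 -2.94519475e-04
  6.92787112e-01 -1.86085874e+00] [-0.00307382  0.00102655  0.01225106  0.00097804  0.00422202  0.00078448]
```

View pics/w2.png

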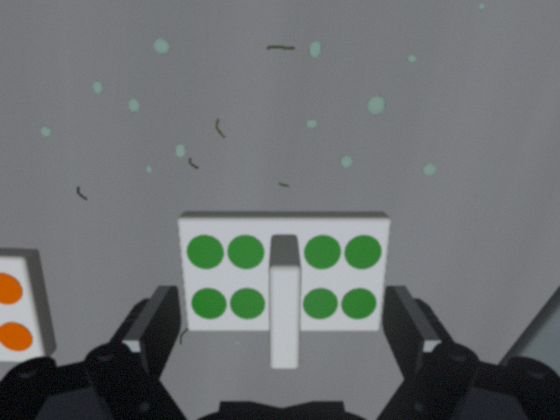

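The rib (column 285) sits midway between the fingers (about 160 to 405), so I'm closing the gripper.

Emit:
carry_out --commands '[[[0,0,0],0,1],[[0,0,0],0,1],[[0,0,0],0,1],[[0,0,0],0,1],[[0,0,0],0,1],[[0,0,0],0,1],[[0,0,0],0,1],[[0,0,0],0,1]]' --squeeze 70

```text
time_s: 3.53
position: [0.4713, -0.0317, 0.0181]
ee_rot: [3.14, -0.007, -3.011]
ft_force: [-0.4, -0.7, 1.7]
grip_width: 0.0108
```

Gripped. Now I'll lift, check, and move to the rail side of the stage.

Emit:
carry_out --commands '[[[0,0,1],0,1],[[0,0,3],0,1],[[0,0,5],0,1],[[0,0,7.5],0,1],[[0,0,9],0,1],[[0,0,10],0,1],[[0,0,10],0,1]]'

```text
time_s: 4.12
position: [0.4729, -0.0319, 0.1204]
ee_rot: [3.141, -0.003, -3.011]
ft_force: [0.3, -1.1, -3.1]
grip_width: 0.0107
```

Emit:
carry_out --commands '[[[0,2,0],-3,1],[[0,5,0],-6,1],[[-1,8,0],-10,1],[[-2,11,0],-14,1],[[-2.5,15,0],-18,1],[[-2.5,18,0],-21,1],[[-2.6,21,0],-23.8,1],[[-2.6,22.7,0],-23.8,1]]'

```text
time_s: 4.78
position: [0.4452, 0.1975, 0.1191]
ee_rot: [3.141, -0.005, 2.857]
ft_force: [0.5, -0.1, -2.0]
grip_width: 0.0107
```

Emit:
carry_out --commands '[[[0,0,0],0,1],[[0,0,0],0,1]]'

```text
time_s: 4.95
position: [0.4435, 0.1978, 0.1175]
ee_rot: [-3.14, -0.008, 2.86]
ft_force: [-0.6, -1.0, -2.6]
grip_width: 0.0109
```

```bash
python3 - <<'E'
from h import *
import cv2
s=manip.sense();print(s['time_s'],s['position'],s['ee_rot'],s['ft_force'],s['grip_width'],s['qd'])
print(manip.camera_params("wrist"))
i=manip.camera("wrist")[:,:,::-1]
cv2.imwrite("pics/w3.png",i)
cv2.imwrite("pics/t3.png",cv2.resize(manip.camera("top")[155:275,160:290,::-1],None,fx=5,fy=5,interpolation=cv2.INTER_CUBIC))
E
```

```text
4.95 [0.44350321 0.19781824 0.11752695] [-3.13963865 -0.00822418  2.85993646] [-0.59751199 -0.95552426 -2.59008635] 0.010859132378042247 [-0.03590208 -0.0098324   0.01429808 -0.01777402  0.00774197 -0.00605649]
{'fx': 356.00262129227787, 'fy': 356.00262129227787, 'cx': 281.2477429577952, 'cy': 216.07681546150354, 'eye': array([0.36519455, 0.21918314, 0.2602598 ]), 'rotation': array([2.82134976, 0.00320128, 1.2900747 ])}
```

View pics/w3.png

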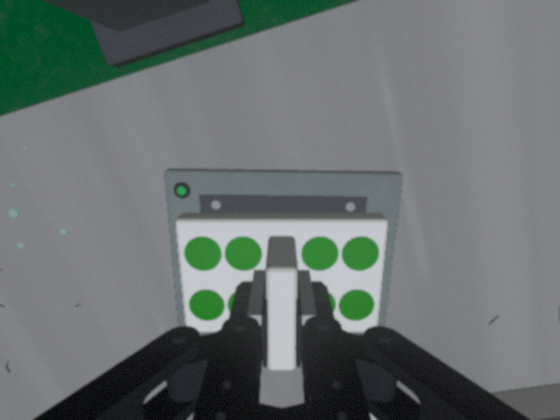

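View pics/t3.png

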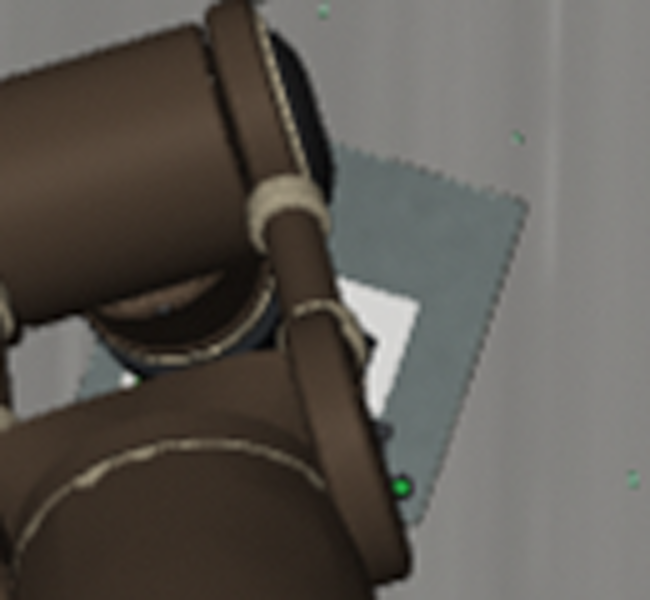

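```bash
python3 - <<'E'
import cv2
i=cv2.imread("pics/w3.png")
cv2.imwrite("pics/z5.png",cv2.resize(i[160:345,155:415],None,fx=3,fy=3,interpolation=cv2.INTER_CUBIC))
E
```

```text
(no output)
```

View pics/z5.png

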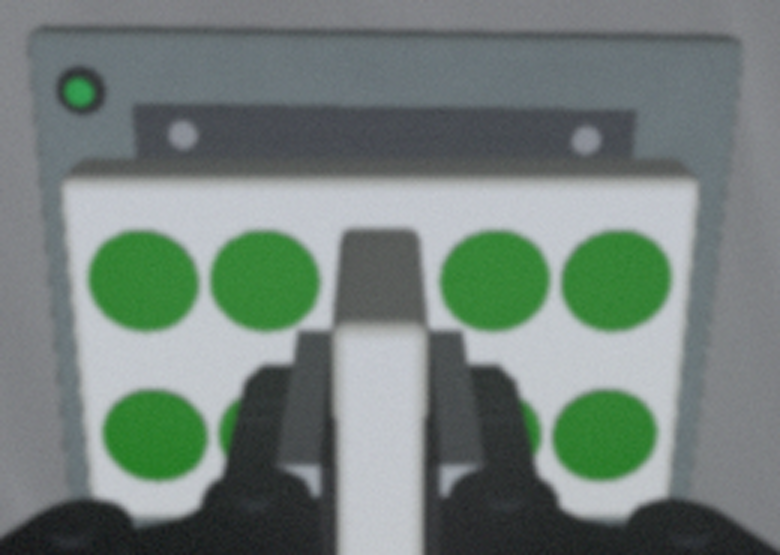

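```bash
python3 - <<'E'
from h import *
cp=manip.camera_params("wrist");s=manip.sense();print(s['position'],s['ee_rot'])
m=[(-.03,-.048),(-.03,.048),(.03,.048),(.03,-.048)]
p=unz([(63,180),(698,182),(671,518),(91,518)],3,155,160)
t,a,r=fit(m,plane(cp,p,s['position'][2]-.018+.012));print(t,a,r)
w=plane(cp,unz([(30,28),(741,40)],3,155,160),.014);print(fit([(-.08,-.085),(-.08,.085)],w))
E
```

```text
[0.44399715 0.19644293 0.1178398 ] [-3.13959496 -0.00754025  2.85756841]
[0.44295599 0.19518647] -16.19835725605458 [[ 0.9  1. ]
 [ 0.4 -1.4]
 [-0.8 -0. ]
 [-0.5  0.4]]
(array([0.4890319 , 0.18142607]), np.float64(-17.164924614997823), array([[ 0.6,  1.9],
       [-0.6, -1.9]]))
```

Plate in hand is at stage x ≈ -46, y ≈ -1 and nearly parallel. I'll lower it to carry height.

Emit:
carry_out --commands '[[[0,0,-2],-0.4,1],[[0,0,-4],-0.4,1],[[0,0,-5.5],-0.4,1],[[0,0,-6.5],-0.4,1],[[0,0,-6.9],-0.4,1],[[0,0,-6.9],-0.4,1]]'

```text
time_s: 5.55
position: [0.4432, 0.1953, 0.0478]
ee_rot: [-3.138, -0.01, 2.849]
ft_force: [-0.5, -0.1, -2.0]
grip_width: 0.011
```

Emit:
carry_out --commands '[[[0,0,0],0,1],[[0,0,0],0,1]]'

```text
time_s: 5.72
position: [0.444, 0.1952, 0.0486]
ee_rot: [-3.139, -0.008, 2.849]
ft_force: [-0.4, -0.3, -2.4]
grip_width: 0.0106
```

```bash
python3 - <<'E'
from h import *
import cv2
s=manip.sense();print(s['time_s'],s['position'],s['ee_rot'],s['ft_force'])
cv2.imwrite("pics/s4.png",cv2.resize(manip.camera("scene")[150:260,180:330,::-1],None,fx=5,fy=5,interpolation=cv2.INTER_CUBIC))
E
```

```text
5.7167 [0.44399895 0.19518993 0.0485644 ] [-3.13870718 -0.00841539  2.84882996] [-0.41957141 -0.30269758 -2.3941574 ]
```

View pics/s4.png

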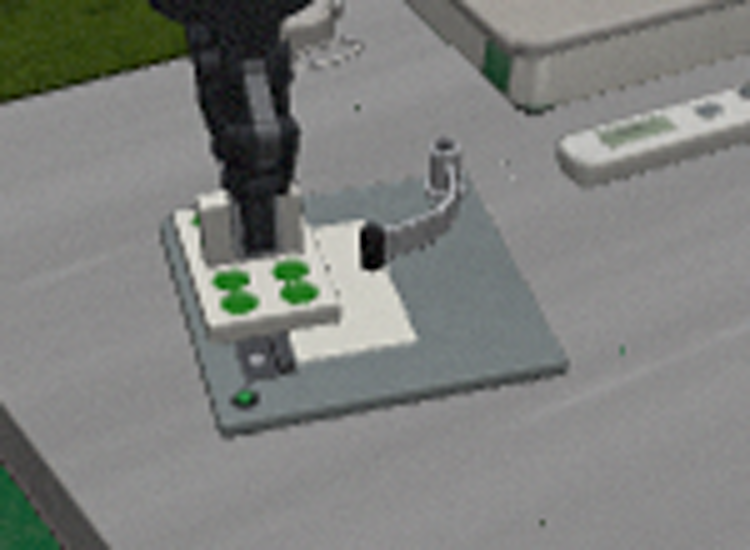

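Emit:
carry_out --commands '[[[0.5,-0.1,-0.3],0.3,1],[[1.1,-0.2,-0.3],0.3,1],[[1.7,-0.4,-0.3],0.3,1],[[2.3,-0.5,-0.3],0.3,1],[[2.9,-0.7,-0.3],0.3,1],[[3.4,-0.8,-0.3],0.3,1],[[3.9,-1.0,-0.3],0.3,1],[[4.2,-1.1,-0.3],0.3,1]]'

```text
time_s: 6.43
position: [0.4797, 0.1822, 0.0431]
ee_rot: [-3.13, -0.022, 2.853]
ft_force: [-7.9, -2.0, -2.2]
grip_width: 0.0109
```

Emit:
carry_out --commands '[[[0,0,0],0,1],[[0,0,0],0,1]]'

```text
time_s: 6.6
position: [0.4771, 0.1817, 0.0418]
ee_rot: [-3.128, -0.028, 2.853]
ft_force: [-4.7, 0.5, -3.7]
grip_width: 0.0111
```

```bash
python3 - <<'E'
from h import *
import cv2
s=manip.sense();print(s['time_s'],s['position'],s['ee_rot'],s['ft_force'])
p=(s['position'][:2]-[.0012,.0007]-[.4876,.1828]);t=np.radians(-16.6);c,d=np.cos(t),np.sin(t)
print("plate in stage",c*p[0]+d*p[1],-d*p[0]+c*p[1])
cv2.imwrite("pics/s5.png",cv2.resize(manip.camera("scene")[150:260,180:330,::-1],None,fx=5,fy=5,interpolation=cv2.INTER_CUBIC))
print(manip.camera_params("wrist"))
cv2.imwrite("pics/w5.png",manip.camera("wrist")[:,:,::-1])
E
```

```text
6.6 [0.47708753 0.18166251 0.04178154] [-3.12785277 -0.02769836  2.85252592] [-4.65645115  0.47055219 -3.65945121]
plate in stage -0.010699375605097615 -0.00510702669514488
{'fx': 356.00262129227787, 'fy': 356.00262129227787, 'cx': 281.2477429577952, 'cy': 216.07681546150354, 'eye': array([0.40211162, 0.20442821, 0.18609948]), 'rotation': array([2.84043278, 0.01504581, 1.28329121])}
```

View pics/s5.png

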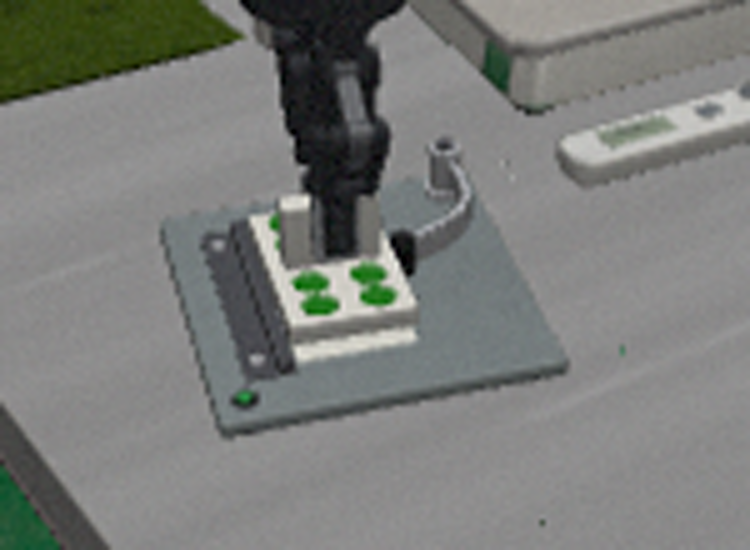

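View pics/w5.png

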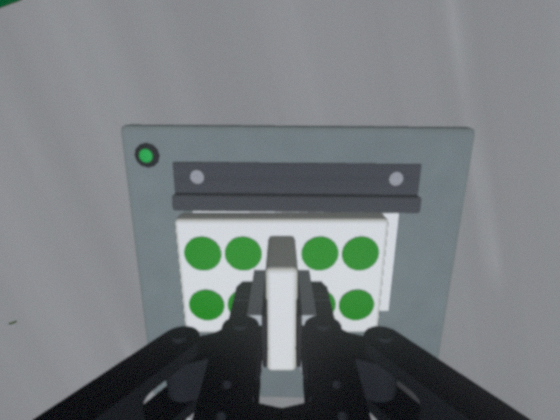

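The nose is being pushed, but the arm yields to the spring (stage x ≈ -11, y ≈ -5). I'll push farther with over-command.

Emit:
carry_out --commands '[[[0.3,0,0.3],0,1],[[0.7,0,0.4],0,1],[[1.1,0,0.4],0,1],[[1.5,0.1,0.4],0,1],[[1.8,0.1,0.4],0,1],[[1.8,0.1,0.4],0,1],[[1.8,0.1,0.4],0,1]]'

```text
time_s: 7.28
position: [0.4922, 0.1818, 0.0448]
ee_rot: [-3.124, -0.033, 2.853]
ft_force: [-7.5, -1.3, -3.1]
grip_width: 0.0109
```

```bash
cat >> h.py <<'E'
def rep(fn=None):
    import cv2
    s=manip.sense();print(s['time_s'],s['position'],s['ee_rot'],s['ft_force'],s['grip_width'])
    p=(s['position'][:2]-[.0012,.0007]-[.4876,.1828]);t=np.radians(-16.6);c,d=np.cos(t),np.sin(t)
    print("plate in stage mm",1e3*(c*p[0]+d*p[1]),1e3*(-d*p[0]+c*p[1]),'under-deck',1e3*(s['position'][2]-.032))
    if fn:
        cv2.imwrite(f"pics/s{fn}.png",cv2.resize(manip.camera("scene")[150:260,180:330,::-1],None,fx=5,fy=5,interpolation=cv2.INTER_CUBIC))
        cv2.imwrite(f"pics/w{fn}.png",manip.camera("wrist")[:,:,::-1])
E
python3 -c "
from h import *
rep(6)"
```

```text
7.2833 [0.49217714 0.18179436 0.04484972] [-3.12381263 -0.03330149  2.85256136] [-7.47283116 -1.32051003 -3.11642363] 0.010871528934980642
plate in stage mm 3.7236728948905085 -0.669740602640392 under-deck 12.84971521853806
```

View pics/w6.png

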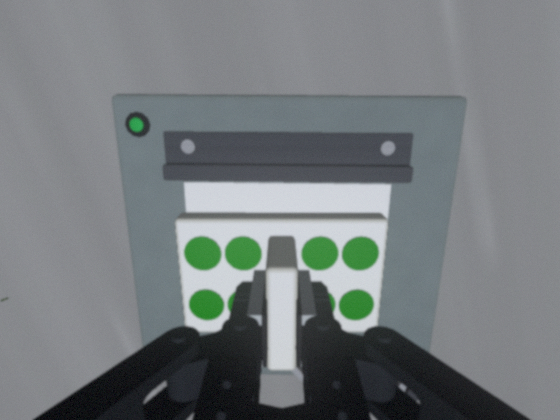

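View pics/s6.png

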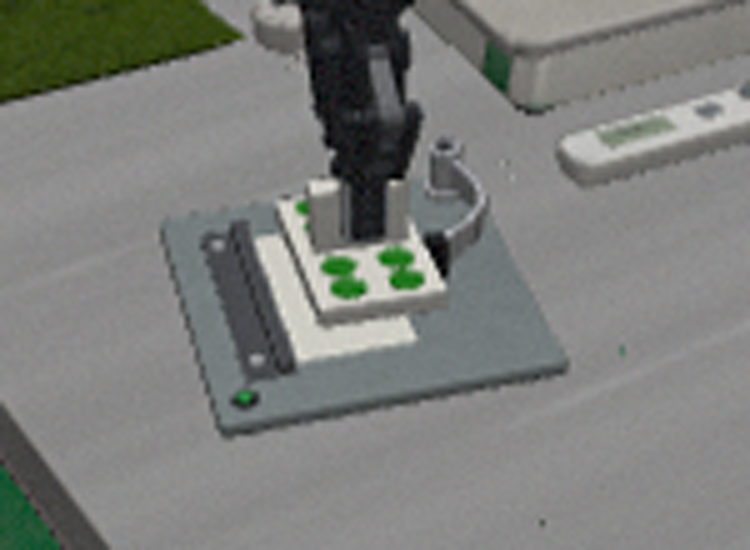

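Well past the rail (plate at stage x ≈ +4, 13 mm above the deck, nose pushed back). Lowering.

Emit:
carry_out --commands '[[[0.3,-0.1,-0.3],0,1],[[0.3,-0.1,-0.6],0,1],[[0.3,-0.1,-0.9],0,1],[[0.3,-0.1,-1.0],0,1]]'

```text
time_s: 7.72
position: [0.4945, 0.1811, 0.0351]
ee_rot: [-3.123, -0.035, 2.852]
ft_force: [-5.0, 0.9, 1.0]
grip_width: 0.0109
```

```bash
python3 -c "
from h import *
rep(7)"
```

```text
7.7167 [0.49452842 0.18106696 0.03508638] [-3.12348465 -0.03508786  2.85224524] [-4.97950307  0.87255205  1.00293075] 0.010930144392811012
plate in stage mm 6.1847704364492575 -0.6950962669895104 under-deck 3.0863779393957222
```

View pics/w7.png

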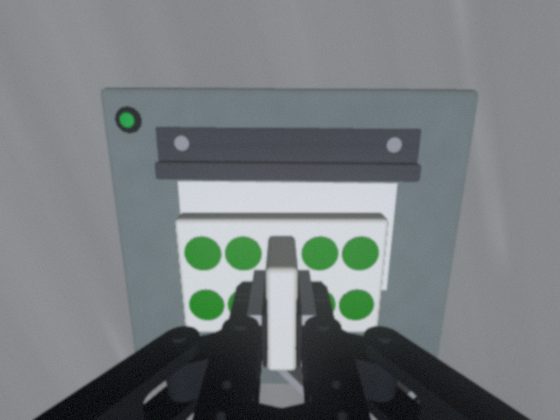

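View pics/s7.png

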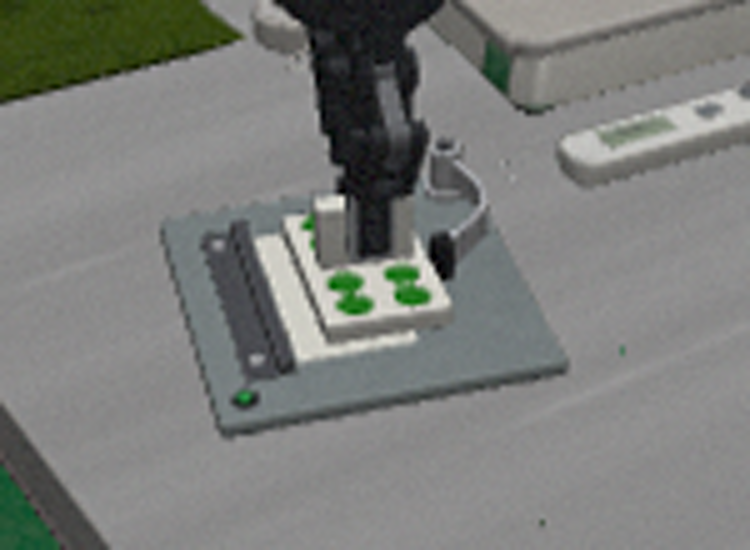

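Emit:
carry_out --commands '[[[-0.3,0.1,0],0,1],[[-0.6,0.3,0],0,1],[[-0.8,0.5,0],0,1],[[-0.8,0.5,0],0,1]]'

```text
time_s: 8.15
position: [0.4864, 0.187, 0.0354]
ee_rot: [-3.124, -0.035, 2.853]
ft_force: [-3.3, 2.1, -1.5]
grip_width: 0.011
```

```bash
python3 -c "
from h import *
rep(8)"
```

```text
8.15 [0.48641456 0.18697743 0.03539372] [-3.1244142  -0.03467796  2.85276372] [-3.30989233  2.14625827 -1.52274643] 0.011032192200817996
plate in stage mm -3.2794865613180195 2.6510053861697838 under-deck 3.3937202719754938
```

View pics/w8.png

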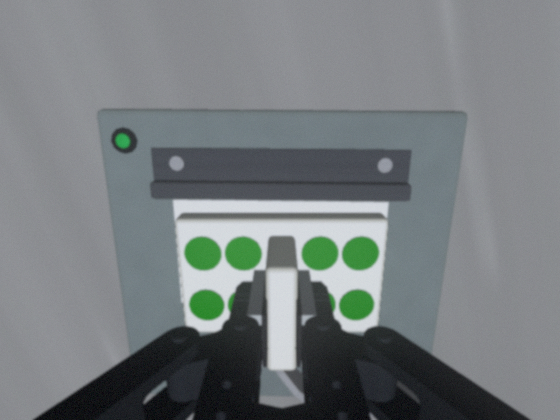

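Centred, with about 7 mm gap to the rail. Closing the gap and touching down.

Emit:
carry_out --commands '[[[-0.2,0.1,0],0,1],[[-0.4,0.1,0],0,1],[[-0.5,0.1,-0.1],0,1],[[-0.5,0.1,-0.3],0,1],[[-0.5,0.1,-0.4],0,1]]'

```text
time_s: 8.67
position: [0.4817, 0.1875, 0.033]
ee_rot: [-3.123, -0.035, 2.853]
ft_force: [-10.8, -0.7, 18.7]
grip_width: 0.0109
```

```bash
python3 -c "
from h import *
rep(9)"
```

```text
8.6667 [0.4816808  0.18751758 0.03298435] [-3.12337598 -0.03537229  2.85298271] [-10.82065489  -0.69218221  18.68187509] 0.010895333476179313
plate in stage mm -7.970269000057171 1.816264380855987 under-deck 0.9843481221083819
```

View pics/w9.png

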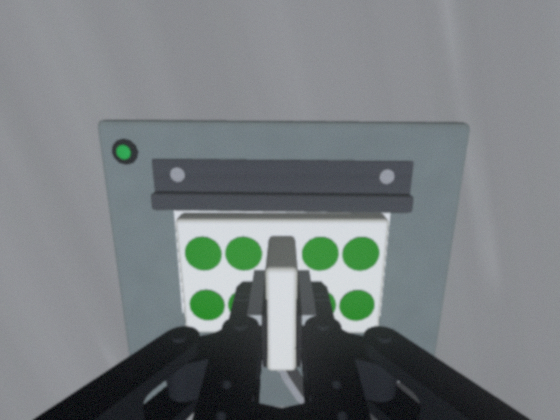

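View pics/s9.png

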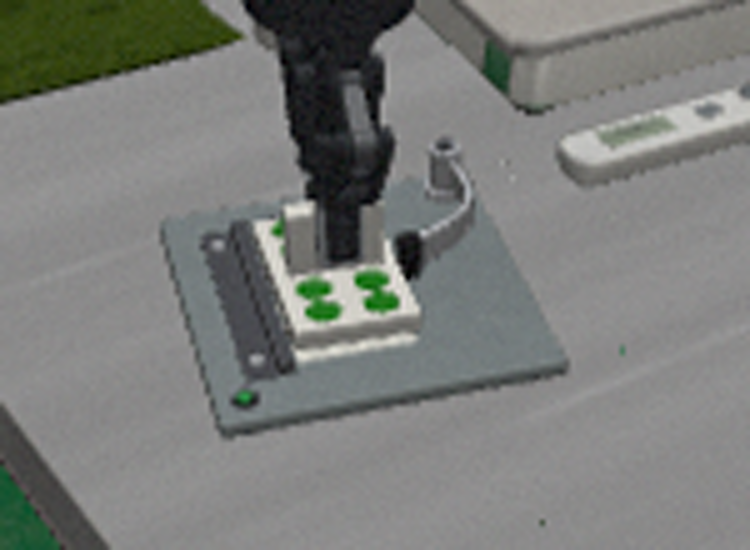

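Deck contact (19 N), plate inside the rail with a ~2 mm gap. Releasing.

Emit:
carry_out --commands '[[[0,0,0],0,1],[[0,0,0],0,-0.2],[[0,0,0],0,-0.6],[[0,0,0],0,-1],[[0,0,0],0,-1],[[0,0,0],0,-1],[[0,0,0],0,-1],[[0,0,0],0,-1]]'

```text
time_s: 9.43
position: [0.4819, 0.1875, 0.0331]
ee_rot: [-3.124, -0.035, 2.853]
ft_force: [-0.9, -0.3, -0.1]
grip_width: 0.0855
```

```bash
python3 -c "
from h import *
rep(10)"
```

```text
9.4333 [0.48193884 0.18747808 0.03310598] [-3.12369812 -0.03488643  2.85277851] [-0.90600638 -0.32528364 -0.12319641] 0.08552222926076626
plate in stage mm -7.711691252982833 1.8521327779176615 under-deck 1.1059762913997393
```

View pics/w10.png

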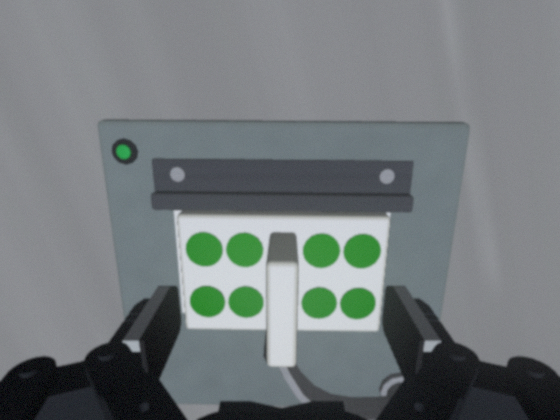

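View pics/s10.png

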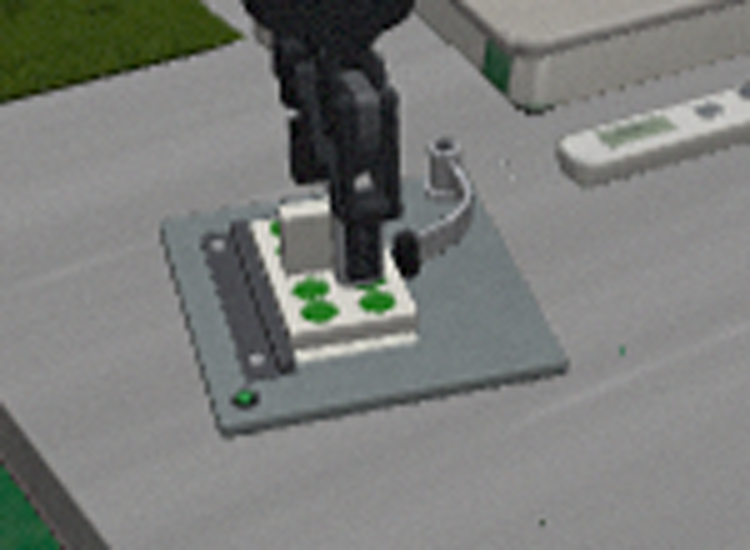

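The plate sprang onto the rail. Retreating upward.

Emit:
carry_out --commands '[[[0,0,1],0,-1],[[0,0,3],0,-1],[[0,0,5],0,-1],[[0,0,8],0,-1],[[0,0,11],0,-1],[[0,0,14],0,-1],[[0,0,17],0,-1],[[0,0,18],0,-1]]'

```text
time_s: 10.2
position: [0.4847, 0.1884, 0.2189]
ee_rot: [-3.129, -0.027, 2.853]
ft_force: [0.5, -0.2, -0.4]
grip_width: 0.0854
```

Emit:
carry_out --commands '[[[-2,4,0],0,-1],[[-3,8,0],0,-1],[[-4,12,0],0,-1],[[-5,16,0],0,-1],[[-6,20,0],0,-1],[[-8,24,0],0,-1],[[-9,26,0],0,-1],[[-9,26,0],0,-1]]'

```text
time_s: 10.87
position: [0.3916, 0.4528, 0.2185]
ee_rot: [-3.13, -0.029, 2.858]
ft_force: [0.1, -0.4, 0.2]
grip_width: 0.0853
```

```bash
python3 - <<'E'
from h import *
import cv2
rep(11)
i=manip.camera("top")[:,:,::-1];cv2.imwrite("pics/t11f.png",i)
cv2.imwrite("pics/t11.png",cv2.resize(i[165:270,165:275],None,fx=5.5,fy=5.5,interpolation=cv2.INTER_CUBIC))
E
```

```text
10.8667 [0.39164679 0.45283097 0.21849416] [-3.13039708 -0.02925178  2.85822979] [ 0.12244209 -0.3831901   0.21161566] 0.08531820264292149
plate in stage mm -170.04884305295772 230.3504076116662 under-deck 186.49415979217295
```

View pics/t11.png

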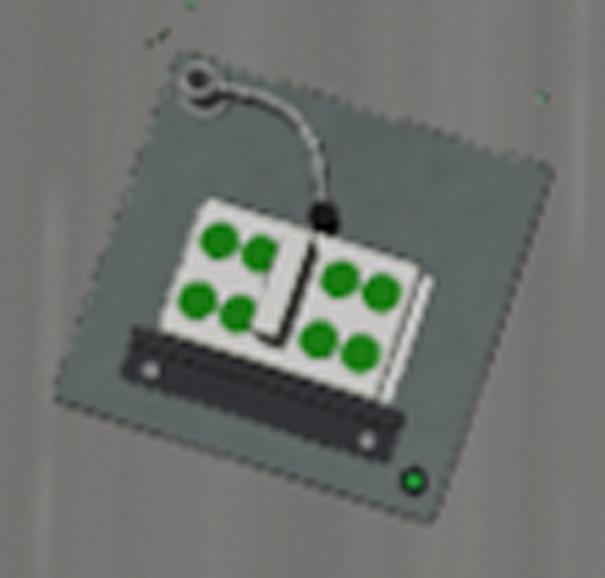

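View pics/s11.png

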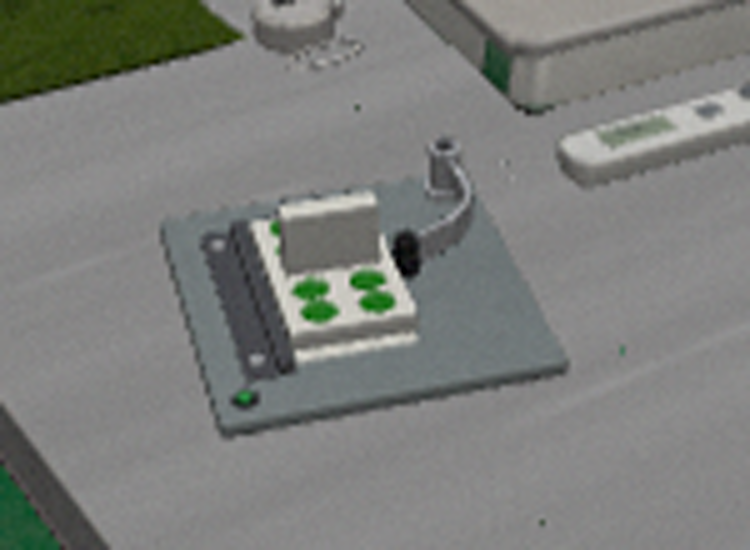

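View pics/t11f.png

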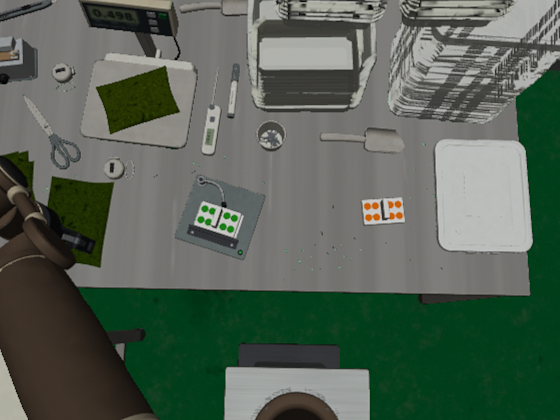

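```bash
python3 - <<'E'
from h import *
cp=manip.camera_params("top")
t,a,r=fit([(.03,.048),(.03,-.048),(-.03,-.048),(-.03,.048)],plane(cp,unz([(210,198),(421,267),(379,400),(160,331)],5.5,165,165),.026))
print(t,a,r)
p=t-[.4873,.1834];h=np.radians(-16.5);c,d=np.cos(h),np.sin(h);print(1e3*(c*p[0]+d*p[1]),1e3*(-d*p[0]+c*p[1]))
h=plane(cp,unz([(324,214)],5.5,165,165),.038)[0]-[.4873,.1834];print('nose',1e3*(c*h[0]+d*h[1]))
E
```

```text
[0.47822169 0.18734022] -16.713014926486682 [[-0.2 -0.9]
 [-0.3  1.3]
 [ 0.5 -0.4]
 [ 0.1 -0. ]]
-9.823550183238929 1.199582144080513
nose 26.322859491249645
```

```bash
python3 -c "
from rig import manip
print(manip.close_job())"
```

```text
the job is handed in; nothing more can be done
None
```

The green plate is clipped onto the light stage and the job is handed in at about 11 s of the 40 s allowed. The interface gives no verdict, so this rests on my own checks.

I gripped the plate by its rib and pushed the sprung arm back with the plate about 13 mm above the deck. I then lowered it behind the fixed edge, let go and moved the arm clear.

- **Final position:** the last top view puts the plate at stage x ≈ -9.8 mm and y ≈ +1.2 mm, about 0.2° off parallel. I did not measure its height or tilt on the deck, but it looks flat in the scene view.
- **Sprung arm:** the nose rests on the plate's edge. Its centre measured x ≈ 26 mm, so its face should be near 20 mm, but I estimated that by eye from the nose's width.
- **Orange plate:** it looks unmoved in the last top view.
- **Robot:** the gripper is clear and the force reading is near zero.

**Departures on the way:**
- The robot arm gave way a few millimetres to the spring, so I pushed again with a larger command.
- The tool tilted about 0.035 rad under the load.
- The touchdown read about 19 N at the wrist.
- Stage position estimates from different pictures differed by about 2 mm.

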